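# Find the high spot of a trolley wheel and brake it there

## Robot

A 6-joint arm with a two-finger parallel gripper is mounted at the origin on a cart in front of the work surface, level with it; the furniture and walls round the work are solid. World frame = base frame: x ahead of the robot, y to its left, z up, the work surface at z = 0. Lengths are in mm, angles in degrees, forces in N, time in s.
With the tool pointing down it reaches from about 350 to 850 mm from the base axis. Payload 8.1 kg.
Tool frame: the origin (TCP) lies midway between the tips of the shut fingers; the grasp point (between the pads) lies 19 mm behind it (r.pinch_z is the distance from the TCP to the grasp point, in mm); z points along the fingers, y is the line along which they close (so a half turn about z gives the same grasp; the last joint's range is limited). The gripper opens to 85 mm and grips with 20 to 120 N. Pads are 22 mm wide; open, the fingers measure 114 mm over their backs; the gripper's body (76 mm by 85 mm) begins 54 mm behind the grasp point. The pads swing forward as they close: fully open they stand 13 mm farther back than shut.
Start: joints at [65.065, 7.471, 85.268, -0, 87.261, -4.893], TCP at [205.605, 563.677, 231.292] pointing down, gripper open.
Joint ranges: [-169.43, 169.43], [-51.17, 129.36], [1.28, 143.12], [-76.62, 256.62], [0, 156.53], [-152.29, 152.29]. Speed limits (degrees/s): [136.94, 136.94, 159.86, 180, 180, 180].

## Interface

Orientations are given as [roll, pitch, yaw] about the fixed x, y, z axes, in that order (R = Rz(yaw) Ry(pitch) Rx(roll)).
In Python, from bench import sensors, optics, job, r gives the robot as it stands.
- The arm moves only by the tool play_rows, never from a script. Its argument "motion" is a list that holds one entry, the list of rows, each a list of 6 numbers: the shift along the tool's x, y, z in cm, then the turn, a rotation vector about the tool's x, y, z in degrees. In form: [[[x, y, z, ax, ay, az], ...]]. A call has 1 to 5 rows; each row is the pose to reach, as a shift and turn from the pose commanded when the call began, along the tool's axes at that moment; what a row does not reach only later rows make up. A row lasts 1/10 s, in which the tool goes at most 50 mm and 8.59 degrees, less where a joint would pass 70% of its speed; a pose out of reach is approached as far as the arm can. A call with a gripper value outside its range is refused whole. "jaw" is the opening, from 0 (shut) to 1 (fully open), set as the call begins (left out, the last holds). The fingers move at their own pace and stop on an object; "squeeze" is the grip in N (left out, the last holds). Time passes only in rows, so rows that repeat a pose let the fingers close. It gives the time, the measured TCP pose, the force, the opening and the grip force at its end, in the units of the state.
- sensors.sense(): the state, without advancing time (a new reading comes with each control period).
- optics.snapshot(name): name is "side" or "top" or "wrist"; returns a dict with "pixels" (420x560x3 uint8, red, green, blue), "mtx" (3x3 intrinsics, pixels), "R" (3x3) and "t" (3): a world point X has camera coordinates R X + t; the wrist camera has in their place "T_tool_cam" (4x4, takes a point from camera to tool coordinates, whose origin is the TCP and whose axes are the flange's). Camera axes: x right, y down, z forward; pixel columns grow to the right and rows downward; lengths in mm; the calibration is good to about 2 mm. The wrist camera is an equidistant fisheye: a pixel r from the principal point sees the ray r / f radians off the axis. A picture is of the moment at which its call begins: read the wrist's pose just before it. There is no depth.
- job.hand_in(): hands the job in; it is judged then, once.
The state is a dict: "time": time; "joint_pos": joint angles; "qd": joint speeds; "joint_efforts": joint torques, N m; "tool_pos": TCP position; "tcp_rot": TCP orientation; "ft_force": force on the tool from outside, world axes, zero at the start; "wrist_torque": the same for the moment, N m; "finger_gap": finger opening in mm; "grip_force": force on a finger pad.
Only numpy, scipy, OpenCV 4.12 (cv2) and the standard library are available. Lean on these libraries where they do the work, as an engineer would, in place of code of your own. Each camera call takes 0.05 s, during which the arm holds its last target. There are 200 camera calls.

## Task

The trolley wheel on the truing stand has one high spot on its tyre, and a lesser swelling that must not fool you. Turn the wheel slowly (it has a black crank knob) and stop it where the red needle swings out furthest, with the high spot under the feeler; then slide the brake (red knob) until its shoe is home against the tyre and let go, the needle still at its highest. Leave the other things on the desk where they are.

Things in the scene. Friction and masses are not known exactly. Their poses are not given: they have to be found in the camera images.
- wheel_axis (a point): The wheel lies flat on an aluminium stand fixed to the desk and turns endlessly either way about a vertical axis: black tyre 150 mm across, from 20 to 42 mm above the desk, yellow web, steel hub. The tyre is round but for two smooth swellings, each about 50 mm long: the high spot, 7 mm proud, and a lesser one, 3.5 mm proud. This point is on the axis, on top of the hub, 49 mm above the desk.
- crank_grip (a point): Black upright crank knob on the wheel, 18 mm thick, from 48 to 94 mm above the desk, 45 mm from the wheel's axis; its sleeve spins freely, so a gripper that does not turn can lead it round in a circle. Apart from the brake knob nothing on the stand is higher than 50 mm. This point: on the knob's axis, 76 mm above the desk. Turning takes 1 to 3 N; the wheel stays where it is left.
- wheel (a joint): Angle of the wheel, rad, growing anticlockwise seen from above; it starts anywhere but near the high spot. Its zero has no meaning for the task. Spinning faster than 6 rad/s is too fast.
- needle (a joint): Swing of the gauge's red needle, rad, over a white dial card on the left of the wheel. A sprung steel feeler ball on the tyre's side opposite to the brake moves it. About 0 on the round tyre, at most 0.13 on the lesser swelling and 0.265 on the high spot; it grows as the needle swings towards the robot. 0.1 rad of wheel turn off the peak it has fallen by about 0.02, at 0.2 rad by 0.08.
- needle_tip (a point): Tip of the red needle, 80 mm from its pivot, 17 mm above the desk.
- brake_grip (a point): Red upright brake knob, 18 mm thick, from 41 to 87 mm above the desk, on a blue carriage with an orange shoe that slides level on a rail straight towards the wheel's axis, from the right of the wheel. This point is on the knob's axis, 67 mm above the desk. Sliding takes about 2 N and the carriage stays where it is left.
- brake (a joint): Travel of the brake towards the wheel, m: 0 at the outer end of the rail, starting between 0 and 0.008; the shoe meets the round tyre, and stops, at about 0.040.
- tape_measure: Bystander: yellow tape measure, 60 x 64 x 57 mm, on the right; origin under its middle.
- stapler: Bystander: red stapler, 47 x 138 x 47 mm, at the back on the right; origin under its middle.
- screwdriver: Bystander: screwdriver with an orange-red handle, 175 mm long, on the left; origin under its middle.
- eraser: Bystander: white eraser in a blue sleeve, 25 x 45 x 12 mm, on the left; origin under its middle.

How it is judged:
By the outcome, as a careful person would: the job done as asked, in the order asked, and still so for the second after the job is handed in, with the robot touching nothing.
It also fails if it takes over 72 s, if anything falls off the work surface, if the arm or the gripper's body presses on something with over 40 N, if the wrist force passes 120 N, or if a joint passes its speed limit or range.

## Working session

There is one attempt and no reset: what is moved stays moved. The work goes in short steps, Python scripts to look and compute and a tool call to move; the robot and the scene stay as the last step left them, time stands still between calls to the robot, and variables do not carry over. Pictures are saved under pics/ and viewed, at most 10 in all, crops included, and the job is handed in when it is done.

Besides the shell and the picture viewer there is one more tool, called after "Emit:" as name([rows], argument=value, ...), one row to a line, values as JSON. play_rows: Moves the arm, as the interface text tells. Its arguments: {"type":"object","properties":{"motion":{"type":"array","items":{"type":"array","items":{"type":"array","items":{"type":"number"}}}},"jaw":{"type":"number"},"squeeze":{"type":"number"}},"required":["motion"]}

```bash
mkdir -p pics; cat > h.py <<'E'
import numpy as np, cv2
from bench import sensors, optics, job, r
def snap(n,f=None):
    s=optics.snapshot(n)
    if f: cv2.imwrite('pics/'+f,cv2.cvtColor(np.asarray(s['pixels']),cv2.COLOR_RGB2BGR))
    return s
def ray(s,u,v,z):
    K=np.array(s['mtx']);R=np.array(s['R']);t=np.array(s['t'])
    d=R.T@np.linalg.inv(K)@[u,v,1];c=-R.T@t
    return c+d*(z-c[2])/d[2]
def proj(s,X):
    p=np.array(s['mtx'])@(np.array(s['R'])@X+np.array(s['t']));return p[:2]/p[2]
E
python3 - <<'E'
from h import *
s=snap('top','t0.png'); 
print(s['mtx'],s['R'],s['t']); s=snap('side','s0.png');print(s['R'],s['t']);print(sensors.sense())
E
```

```text
[[396.68870587   0.         277.55329851]
 [  0.         396.68870587 214.53722377]
 [  0.           0.           1.        ]] [[ 0.02832288 -0.99951936  0.01260375]
 [-0.9988474  -0.02878815 -0.03840725]
 [ 0.03875163 -0.01150142 -0.99918268]] [  13.16460234  582.88915111 1457.80699786]
[[-0.99986975 -0.01603321 -0.00184795]
 [-0.00989324  0.69934333 -0.71471745]
 [ 0.01275157 -0.71460607 -0.69941086]] [ 586.05800008   28.60226979 1422.87959473]
{'time': 0.1, 'joint_pos': array([ 6.50639367e+01,  7.51235034e+00,  8.53222008e+01,  4.44662238e-04,
        8.72585144e+01, -4.89313573e+00]), 'qd': array([-0.10917567, -0.12627019, -0.24437556,  0.00371764,  0.00350651,
        0.01350406]), 'joint_efforts': array([ 9.02624724e-04, -5.70946240e+01, -5.01946199e+01, -2.40519967e-04,
        8.10228375e-03,  4.12853103e-05]), 'tool_pos': array([205.4129649 , 563.24291405, 230.34097706]), 'tcp_rot': array([-1.79907312e+02, -8.38075899e-03,  1.59957044e+02]), 'ft_force': array([ 0.12758539, -0.82244242, -0.11672884]), 'wrist_torque': array([-0.03786826, -0.02775206, -0.01928711]), 'grip_force': 0.0, 'finger_gap': 85.50986404052122}
```

View pics/t0.png

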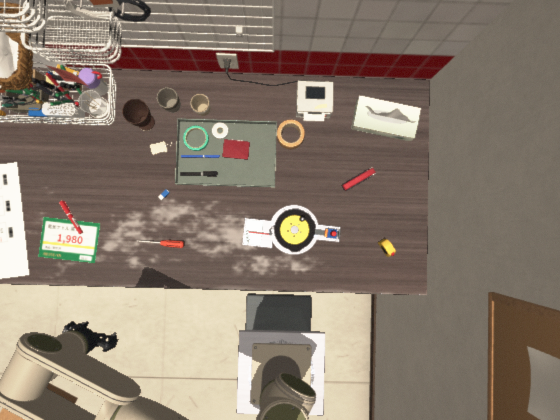

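View pics/s0.png

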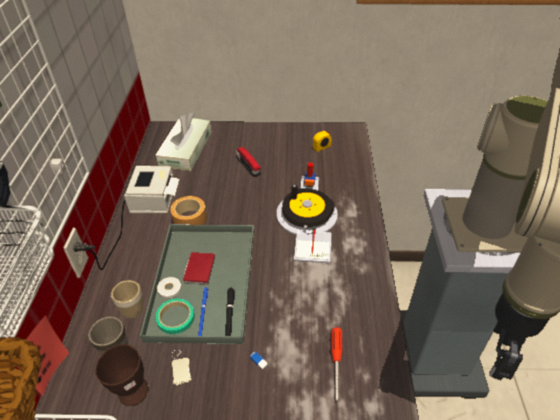

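The top view shows the wheel at about (296,230), the brake knob at about (334,234) and the gauge card at about (258,232). In the side view the wheel is at (307,208), the black knob at about (294,190), the red brake knob at (310,170) and the needle at (313,240). I'll enlarge both.

```bash
python3 - <<'E'
import cv2,numpy as np
a=cv2.imread('pics/t0.png')[195:265,235:350];b=cv2.imread('pics/s0.png')[150:270,265:350]
a=cv2.resize(a,None,fx=4,fy=4,interpolation=cv2.INTER_CUBIC);b=cv2.resize(b,None,fx=4,fy=4,interpolation=cv2.INTER_CUBIC)
c=np.zeros((480,800,3),np.uint8);c[:280,:460]=a;c[:480,460:800]=b
cv2.imwrite('pics/c0.png',c)
E
```

```text
(no output)
```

View pics/c0.png

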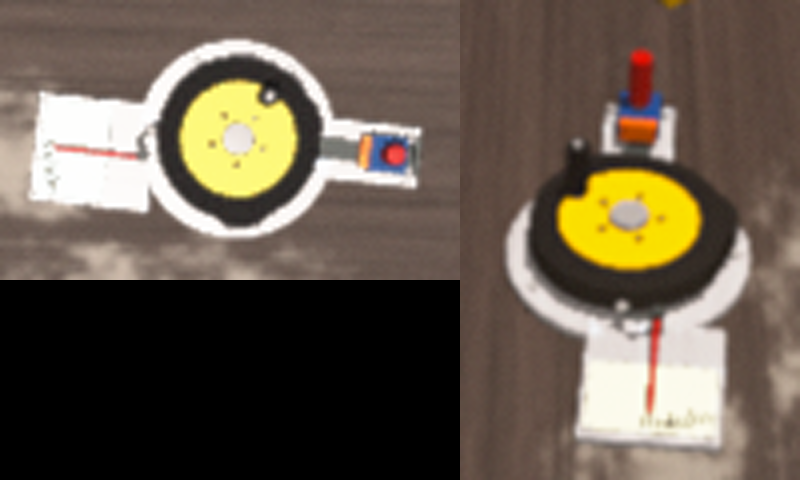

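The crop has the hub at top-view pixel (294.5,229.5), the crank knob top at (302,218), the red knob top at (333.7,233.5), and the needle running from (270,234) to (248.5,232). A bulge in the tyre shows on the robot side.

```bash
cat >> h.py <<'E'
def blob(s,which,roi):
    u0,v0,u1,v1=roi
    im=np.asarray(s['pixels'])[v0:v1,u0:u1].astype(float)
    R,G,B=im[...,0],im[...,1],im[...,2]
    w={'y':(R>150)&(G>130)&(B<130),'r':(R>110)&(G<80)&(B<80)}[which]
    v,u=np.nonzero(w); return u.mean()+u0,v.mean()+v0,len(u)
E
python3 - <<'E'
from h import *
s=snap('top')
print('axis web',blob(s,'y',(270,205,320,255)),ray(s,294.5,229.5,49),ray(s,*blob(s,'y',(270,205,320,255))[:2],42))
print('crank',ray(s,302,218.25,94))
b=blob(s,'r',(325,225,342,243));print('brake',b,ray(s,*b[:2],85))
n=blob(s,'r',(240,220,275,245));print('needle',n)
q=snap('side')
print('side axis',ray(q,265+(628-460)/4,150+214/4,49),'crank top',ray(q,265+(577-460)/4,150+143/4,94),'brake top',ray(q,265+(641-460)/4,150+55/4,87))
print('needle tip',ray(q,265+(650-460)/4,150+412/4,17),ray(s,235+55/4,195+148/4,17))
E
```

```text
axis web (np.float64(293.8330464716007), np.float64(229.51118760757316), 581) [528.62018863 -32.33883746  49.        ] [528.52723086 -30.31089169  42.        ]
crank [568.54089301 -55.02308683  94.        ]
brake (np.float64(333.1666666666667), np.float64(233.11111111111111), 18) [ 519.70811441 -166.68578949   85.        ]
needle (np.float64(nan), np.float64(nan), 0)
side axis [529.30305578 -25.79512208  49.        ] crank top [567.36885576 -53.05767209  94.        ] brake top [ 518.45289778 -165.33316052   87.        ]
needle tip [515.46947765 138.56504364  17.        ] [514.73545686 133.97552188  17.        ]h.py:18: RuntimeWarning: Mean of empty slice.
  v,u=np.nonzero(w); return u.mean()+u0,v.mean()+v0,len(u)
  ret = ret.dtype.type(ret / rcount)
```

```bash
cat >> h.py <<'E'
from scipy.spatial.transform import Rotation as Ro
def rel(xyz,yaw=90):
    st=sensors.sense();A=Ro.from_euler('xyz',st['tcp_rot'],degrees=True);B=Ro.from_euler('xyz',[180,0,yaw],degrees=True)
    return np.round(np.r_[A.inv().apply(np.array(xyz)-st['tool_pos'])/10,(A.inv()*B).as_rotvec(degrees=True)],2)
E
python3 -c "
from h import *
print(rel([568,-54,180]))"
```

```text
[-5.521e+01 -4.557e+01  5.110e+00 -6.000e-02  4.000e-02  6.996e+01]
```

Emit:
play_rows([
  [[-3.68, -3.04, 0.34, 0, 0, 0], [-7.36, -6.08, 0.68, 0, 0, 0], [-11.04, -9.12, 1.02, 0, 0, 0], [-14.72, -12.16, 1.36, 0, 0, 0], [-18.4, -15.2, 1.7, 0, 0, 0]],
])

```text
time: 0.7
tool_pos: [326.8, 356.1, 214.0]
tcp_rot: [-180.0, 0.0, 160.0]
ft_force: [1.8, -1.0, -0.2]
finger_gap: 85.6
grip_force: 0.0
```

Emit:
play_rows([
  [[-3.68, -3.04, 0.34, 0, 0, 0], [-7.36, -6.08, 0.68, 0, 0, 0], [-11.04, -9.12, 1.02, 0, 0, 0], [-14.72, -12.16, 1.36, 0, 0, 0], [-18.4, -15.2, 1.7, 0, 0, 0]],
])

```text
time: 1.2
tool_pos: [447.7, 150.1, 197.3]
tcp_rot: [180.0, 0.0, 160.0]
ft_force: [1.5, 0.6, 0.3]
finger_gap: 85.5
grip_force: 0.0
```

Emit:
play_rows([
  [[-3.68, -3.04, 0.34, 0, 0, 0], [-7.36, -6.08, 0.68, 0, 0, 0], [-11.04, -9.12, 1.02, 0, 0, 0], [-14.72, -12.16, 1.36, 0, 0, 0], [-18.4, -15.2, 1.7, 0, 0, 0]],
])

```text
time: 1.7
tool_pos: [568.5, -55.8, 180.0]
tcp_rot: [180.0, 0.0, 159.9]
ft_force: [0.3, 0.6, 0.8]
finger_gap: 85.1
grip_force: 0.0
```

Emit:
play_rows([
  [[0, 0, 0, 0, 0, 7], [0, 0, 0, 0, 0, 14], [0, 0, 0, 0, 0, 21], [0, 0, 0, 0, 0, 28], [0, 0, 0, 0, 0, 35]],
])

```text
time: 2.2
tool_pos: [567.7, -54.0, 180.0]
tcp_rot: [-180.0, -0.0, 124.7]
ft_force: [-0.4, -0.1, 0.6]
finger_gap: 85.0
grip_force: 0.0
```

Emit:
play_rows([
  [[0, 0, 0, 0, 0, 7], [0, 0, 0, 0, 0, 14], [0, 0, 0, 0, 0, 21], [0, 0, 0, 0, 0, 28], [0, 0, 0, 0, 0, 35]],
])

```text
time: 2.7
tool_pos: [567.7, -53.9, 180.0]
tcp_rot: [-180.0, -0.0, 89.7]
ft_force: [0.9, 0.6, -0.4]
finger_gap: 85.5
grip_force: 0.0
```

```bash
python3 - <<'E'
from h import *
st=sensors.sense();print(st['time'],st['tool_pos'],st['tcp_rot'],rel([568,-54,57]))
w=snap('wrist','w1.png');print(w['mtx'],w['T_tool_cam'])
E
```

```text
2.7 [567.72947963 -53.85135921 180.03299563] [-1.79972897e+02 -5.44367455e-03  8.96689581e+01] [-2.00e-02  3.00e-02  1.23e+01 -3.00e-02 -1.00e-02 -3.30e-01]
[[325.1922621    0.         280.76383628]
 [  0.         325.1922621  213.72435114]
 [  0.           0.           1.        ]] [[-7.32203098e-04 -9.62195596e-01 -2.72358402e-01  6.92811818e+01]
 [ 9.99999045e-01 -1.02379218e-03  9.28504234e-04 -1.50536688e+00]
 [-1.17224109e-03 -2.72357462e-01  9.62195426e-01 -1.43640467e+02]
 [ 0.00000000e+00  0.00000000e+00  0.00000000e+00  1.00000000e+00]]
```

View pics/w1.png

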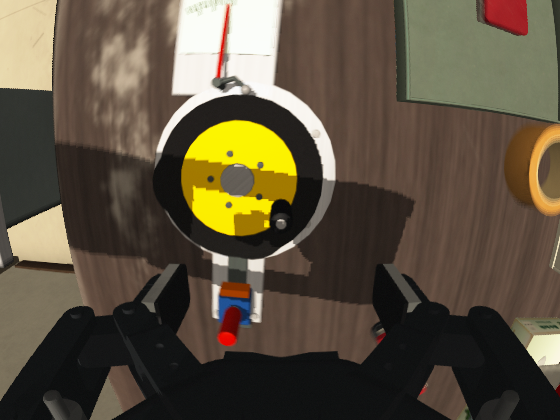

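The wrist view shows the hub at (237,180), the crank top at (281,222), the brake knob top at (228,339), and the needle running from (222,82) to (228,5).

```bash
cat >> h.py <<'E'
def wgeo(w,st):
    T=np.array(w['T_tool_cam']);A=Ro.from_euler('xyz',st['tcp_rot'],degrees=True).as_matrix()
    R=A@T[:3,:3]; c=A@T[:3,3]+st['tool_pos']; return R,c,np.array(w['mtx'])
def wray(w,st,u,v,z):
    R,c,K=wgeo(w,st);p=np.array([u-K[0,2],v-K[1,2]]);rr=np.hypot(*p);th=rr/K[0,0]
    d=R@np.r_[p/rr*np.sin(th),np.cos(th)];return c+d*(z-c[2])/d[2]
def wproj(w,st,X):
    R,c,K=wgeo(w,st);q=(np.atleast_2d(X)-c)@R
    h=np.hypot(q[:,0],q[:,1]);th=np.arctan2(h,q[:,2]);return q[:,:2]/h[:,None]*(K[0,0]*th)[:,None]+[K[0,2],K[1,2]]
def profile(w,st,ax,z=42):
    g=np.asarray(w['pixels']).max(axis=2).astype(np.float32);out=[]
    rs=np.arange(64,90,.5)
    for a in range(-180,180,10):
        X=np.c_[ax[0]+rs*np.cos(np.radians(a)),ax[1]+rs*np.sin(np.radians(a)),0*rs+z]
        p=wproj(w,st,X).astype(np.float32);v=cv2.remap(g,p[:,:1],p[:,1:],1)[:,0]
        i=np.argmax(np.diff(cv2.GaussianBlur(v[:,None],(1,5),0)[:,0]));out.append((a,rs[i]))
    return out
E
python3 - <<'E'
from h import *
st=sensors.sense();w=snap('wrist')
ax=wray(w,st,237,180,49);print(ax)
print('crank',wray(w,st,281,222,94),'brake',wray(w,st,228,339,87),'tip',wray(w,st,228,5,17),'piv',wray(w,st,221,82,17))
b=blob(w,'y',(175,110,305,245));print(b,wray(w,st,*b[:2],42))
print(profile(w,st,ax))
E
```

```text
[529.095363   -31.61691604  49.        ]
crank [566.57520046 -55.95101685  94.        ] brake [ 516.85457457 -169.2321695    87.        ] tip [518.97249749 135.50993429  17.        ] piv [512.13553685  57.45470124  17.        ]
(np.float64(235.65531197301854), np.float64(169.49089376053962), 5930) [527.30777011 -23.40499011  42.        ]
[(-180, np.float64(81.5)), (-170, np.float64(81.5)), (-160, np.float64(79.0)), (-150, np.float64(75.5)), (-140, np.float64(75.0)), (-130, np.float64(75.0)), (-120, np.float64(75.0)), (-110, np.float64(75.0)), (-100, np.float64(75.5)), (-90, np.float64(76.0)), (-80, np.float64(78.0)), (-70, np.float64(77.5)), (-60, np.float64(74.5)), (-50, np.float64(74.5)), (-40, np.float64(74.0)), (-30, np.float64(74.0)), (-20, np.float64(73.5)), (-10, np.float64(74.0)), (0, np.float64(74.0)), (10, np.float64(74.0)), (20, np.float64(73.0)), (30, np.float64(73.0)), (40, np.float64(73.0)), (50, np.float64(73.0)), (60, np.float64(72.5)), (70, np.float64(73.0)), (80, np.float64(77.5)), (90, np.float64(73.0)), (100, np.float64(73.0)), (110, np.float64(73.5)), (120, np.float64(73.5)), (130, np.float64(73.5)), (140, np.float64(74.0)), (150, np.float64(74.0)), (160, np.float64(74.5)), (170, np.float64(77.5))]
```

Emit:
play_rows([
  [[-0.1, 0, 4, 0, 0, 0], [-0.1, 0, 8, 0, 0, 0], [-0.1, 0, 11, 0, 0, 0], [-0.1, 0, 12.2, 0, 0, 0], [-0.1, 0, 12.2, 0, 0, 0]],
])

```text
time: 3.3
tool_pos: [566.2, -54.6, 56.3]
tcp_rot: [-179.8, -0.0, 90.1]
ft_force: [-0.6, 0.3, 1.0]
finger_gap: 85.3
grip_force: 0.0
```

Emit:
play_rows([
  [[0, 0, 0, 0, 0, 0], [0, 0, 0, 0, 0, 0], [0, 0, 0, 0, 0, 0], [0, 0, 0, 0, 0, 0], [0, 0, 0, 0, 0, 0]],
], jaw=0, squeeze=20)

```text
time: 3.8
tool_pos: [568.1, -54.7, 59.3]
tcp_rot: [180.0, -0.0, 90.0]
ft_force: [-4.7, -0.2, 9.4]
finger_gap: 17.3
grip_force: 21.0
```

Emit:
play_rows([
  [[0, 0, 0, 0, 0, 0], [0, 0, 0, 0, 0, 0], [0, 0, 0, 0, 0, 0], [0, 0, 0, 0, 0, 0], [0, 0, 0, 0, 0, 0]],
])

```text
time: 4.3
tool_pos: [568.1, -54.7, 59.3]
tcp_rot: [180.0, -0.0, 90.0]
ft_force: [-4.3, 1.7, 7.0]
finger_gap: 17.4
grip_force: 20.8
```

```bash
python3 - <<'E'
from h import *
st=sensors.sense();print(st['tool_pos'],st['ft_force'],st['finger_gap'])
w=snap('wrist','w2.png');s=snap('side','s2.png')
b=cv2.imread('pics/s2.png')[150:270,265:350];b=cv2.resize(b,None,fx=4,fy=4,interpolation=cv2.INTER_CUBIC)
a=cv2.imread('pics/w2.png')[:,:400];c=np.zeros((480,800,3),np.uint8);c[:420,:400]=a;c[:480,460:800]=b
cv2.imwrite('pics/c2.png',c)
E
```

```text
[568.07631912 -54.73540053  59.34505407] [-4.29095065  1.70012489  7.03356015] 17.380443235613136
```

View pics/c2.png

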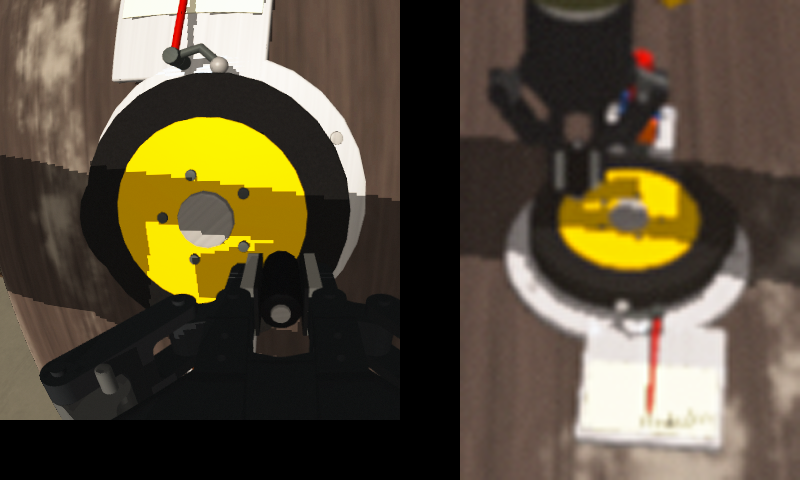

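Gripped cleanly: the knob is between the pads and the feeler ball is at wrist pixel (219,65). In the crop the needle is clear in the side view, from (657,320) to (650,412).

```bash
cat >> h.py <<'E'
def needle(s=None):
    s=s or snap('side');R,t=np.array(s['R']),np.array(s['t'])
    im=np.asarray(s['pixels'])[226:262,290:340].astype(float)
    g=cv2.resize(im,None,fx=4,fy=4,interpolation=cv2.INTER_CUBIC)
    m=(g[...,0]-g[...,1]>60)&(g[...,0]-g[...,2]>40)
    v,u=np.nonzero(m);P=np.array([ray(s,290+(a+.5)/4-.5,226+(b+.5)/4-.5,17)[:2] for a,b in zip(u,v)])
    c=P.mean(0);k=np.polyfit(P[:,1],P[:,0],1);return round(-k[0],4),len(u),P[:,1].min().round(),P[:,1].max().round()
def arc(a0,angs,r=45.3):
    f=lambda a:r*np.array([np.sin(np.radians(a)),np.cos(np.radians(a))])/10
    return [list(np.round(f(a)-f(a0),2)) for a in angs]
E
python3 - <<'E'
from h import *
print(needle())
print(arc(-32,[-36,-43,-51,-59,-67]));print(arc(-67,[-75,-83,-91,-99,-105]))
st=sensors.sense();w=snap('wrist');b=wray(w,st,219,65,31);print(b,np.degrees(np.arctan2(b[1]+31,b[0]-529)))
E
```

```text
(np.float64(-0.0846), 702, np.float64(48.0), np.float64(137.0))
[[np.float64(-0.26), np.float64(-0.18)], [np.float64(-0.69), np.float64(-0.53)], [np.float64(-1.12), np.float64(-0.99)], [np.float64(-1.48), np.float64(-1.51)], [np.float64(-1.77), np.float64(-2.07)]]
[[np.float64(-0.21), np.float64(-0.6)], [np.float64(-0.33), np.float64(-1.22)], [np.float64(-0.36), np.float64(-1.85)], [np.float64(-0.3), np.float64(-2.48)], [np.float64(-0.21), np.float64(-2.94)]]
[534.42274255  47.11301106  31.        ] 86.02879765912267
```

Emit:
play_rows([
  [[-0.26, -0.18, 0, 0, 0, 0], [-0.69, -0.53, 0, 0, 0, 0], [-1.12, -0.99, 0, 0, 0, 0], [-1.48, -1.51, 0, 0, 0, 0], [-1.77, -2.07, 0, 0, 0, 0]],
])

```text
time: 5.0
tool_pos: [547.9, -72.5, 59.4]
tcp_rot: [179.9, -0.0, 90.0]
ft_force: [0.5, 4.0, 6.0]
finger_gap: 17.2
grip_force: 20.7
```

```bash
python3 - <<'E'
from h import *
print(needle());st=sensors.sense();print(st['tool_pos'],st['ft_force'])
E
```

```text
(np.float64(-0.0842), 706, np.float64(48.0), np.float64(136.0))
[547.03559298 -72.84126865  59.28003503] [-2.0034052   1.80997852  7.52077547]
```

Forces are low, so I'll continue.

Emit:
play_rows([
  [[-0.21, -0.6, 0, 0, 0, 0], [-0.33, -1.22, 0, 0, 0, 0], [-0.36, -1.85, 0, 0, 0, 0], [-0.3, -2.48, 0, 0, 0, 0], [-0.21, -2.94, 0, 0, 0, 0]],
])

```text
time: 5.55
tool_pos: [518.4, -75.0, 59.3]
tcp_rot: [179.9, 0.0, 90.0]
ft_force: [2.3, 1.5, 5.1]
finger_gap: 17.3
grip_force: 20.8
```

```bash
python3 - <<'E'
from h import *
print(needle());st=sensors.sense();print(st['tool_pos'],st['ft_force'])
for k in range(5):print(arc(-105-5*k,[-107.5-5*k,-110-5*k,-110-5*k]))
E
```

```text
(np.float64(-0.0845), 708, np.float64(48.0), np.float64(137.0))
[517.86793068 -74.78937411  59.30482544] [-0.83411226  1.70593426  8.62082608]
[[np.float64(0.06), np.float64(-0.19)], [np.float64(0.12), np.float64(-0.38)], [np.float64(0.12), np.float64(-0.38)]]
[[np.float64(0.07), np.float64(-0.18)], [np.float64(0.15), np.float64(-0.37)], [np.float64(0.15), np.float64(-0.37)]]
[[np.float64(0.09), np.float64(-0.18)], [np.float64(0.18), np.float64(-0.35)], [np.float64(0.18), np.float64(-0.35)]]
[[np.float64(0.1), np.float64(-0.17)], [np.float64(0.21), np.float64(-0.33)], [np.float64(0.21), np.float64(-0.33)]]
[[np.float64(0.12), np.float64(-0.16)], [np.float64(0.24), np.float64(-0.31)], [np.float64(0.24), np.float64(-0.31)]]
```

Emit:
play_rows([
  [[0.06, -0.19, 0, 0, 0, 0], [0.12, -0.38, 0, 0, 0, 0], [0.19, -0.56, 0, 0, 0, 0], [0.27, -0.75, 0, 0, 0, 0], [0.27, -0.75, 0, 0, 0, 0]],
])

```text
time: 6.1
tool_pos: [511.0, -72.3, 59.3]
tcp_rot: [179.9, 0.0, 90.0]
ft_force: [0.8, 1.1, 7.1]
finger_gap: 17.3
grip_force: 20.9
```

```bash
python3 -c "
from h import *
print(needle(),sensors.sense()['tool_pos'])"
```

```text
(np.float64(-0.0), 712, np.float64(48.0), np.float64(137.0)) [510.99721142 -72.33966437  59.33151584]
```

Emit:
play_rows([
  [[0.09, -0.18, 0, 0, 0, 0], [0.18, -0.35, 0, 0, 0, 0], [0.18, -0.35, 0, 0, 0, 0]],
])

```text
time: 6.45
tool_pos: [507.5, -70.6, 59.3]
tcp_rot: [179.9, 0.0, 90.0]
ft_force: [0.2, 0.9, 6.1]
finger_gap: 17.2
grip_force: 20.9
```

```bash
python3 -c "
from h import *
print(needle(),sensors.sense()['tool_pos'])"
```

```text
(np.float64(0.0792), 713, np.float64(48.0), np.float64(137.0)) [507.5517019  -70.56690795  59.33816015]
```

Emit:
play_rows([
  [[0.1, -0.17, 0, 0, 0, 0], [0.21, -0.33, 0, 0, 0, 0], [0.21, -0.33, 0, 0, 0, 0]],
])

```text
time: 6.8
tool_pos: [504.2, -68.5, 59.3]
tcp_rot: [179.9, 0.1, 90.0]
ft_force: [0.8, 0.2, 6.5]
finger_gap: 17.1
grip_force: 20.9
```

```bash
python3 -c "
from h import *
print(needle(),sensors.sense()['tool_pos'])"
```

```text
(np.float64(0.1255), 766, np.float64(48.0), np.float64(138.0)) [504.18269894 -68.49401654  59.30411682]
```

Emit:
play_rows([
  [[0.12, -0.16, 0, 0, 0, 0], [0.24, -0.31, 0, 0, 0, 0], [0.24, -0.31, 0, 0, 0, 0]],
])

```text
time: 7.15
tool_pos: [501.1, -66.1, 59.3]
tcp_rot: [179.9, 0.1, 90.0]
ft_force: [-0.1, -0.2, 6.8]
finger_gap: 17.2
grip_force: 20.9
```

```bash
python3 -c "
from h import *
print(needle(),sensors.sense()['tool_pos'],sensors.sense()['ft_force'])
for k in range(5):print(arc(-135-5*k,[-137.5-5*k,-140-5*k]))"
```

```text
(np.float64(0.152), 755, np.float64(48.0), np.float64(136.0)) [501.06081611 -66.12959907  59.31646922] [0.1775544  0.2538169  7.64348628]
[[np.float64(0.14), np.float64(-0.14)], [np.float64(0.29), np.float64(-0.27)]]
[[np.float64(0.15), np.float64(-0.12)], [np.float64(0.31), np.float64(-0.24)]]
[[np.float64(0.16), np.float64(-0.11)], [np.float64(0.33), np.float64(-0.21)]]
[[np.float64(0.17), np.float64(-0.1)], [np.float64(0.35), np.float64(-0.18)]]
[[np.float64(0.18), np.float64(-0.08)], [np.float64(0.37), np.float64(-0.15)]]
```

Emit:
play_rows([
  [[0.14, -0.14, 0, 0, 0, 0], [0.29, -0.27, 0, 0, 0, 0], [0.29, -0.27, 0, 0, 0, 0]],
])

```text
time: 7.5
tool_pos: [498.1, -63.5, 59.3]
tcp_rot: [179.9, 0.1, 90.0]
ft_force: [-0.4, -1.3, 8.4]
finger_gap: 17.8
grip_force: 21.0
```

```bash
python3 -c "
from h import *
print(needle(),sensors.sense()['tool_pos'])"
```

```text
(np.float64(0.1492), 748, np.float64(48.0), np.float64(136.0)) [498.13793856 -63.4658292   59.29387213]
```

Emit:
play_rows([
  [[0.15, -0.12, 0, 0, 0, 0], [0.31, -0.24, 0, 0, 0, 0], [0.31, -0.24, 0, 0, 0, 0]],
])

```text
time: 7.85
tool_pos: [495.5, -60.6, 59.3]
tcp_rot: [179.9, 0.1, 90.0]
ft_force: [-3.2, -2.7, 9.3]
finger_gap: 17.4
grip_force: 21.1
```

```bash
python3 -c "
from h import *
print(needle(),sensors.sense()['tool_pos'])"
```

```text
(np.float64(0.1181), 772, np.float64(48.0), np.float64(138.0)) [495.48858035 -60.60456942  59.29493946]
```

Emit:
play_rows([
  [[0.16, -0.11, 0, 0, 0, 0], [0.33, -0.21, 0, 0, 0, 0], [0.33, -0.21, 0, 0, 0, 0]],
])

```text
time: 8.2
tool_pos: [493.1, -57.5, 59.3]
tcp_rot: [180.0, 0.1, 90.0]
ft_force: [-4.1, -3.4, 11.9]
finger_gap: 17.3
grip_force: 21.3
```

```bash
python3 -c "
from h import *
print(needle(),sensors.sense()['tool_pos'],sensors.sense()['ft_force'])"
```

```text
(np.float64(0.0701), 721, np.float64(48.0), np.float64(137.0)) [493.1167246  -57.46598841  59.28979573] [-4.54653457 -1.82127974 11.38342599]
```

Emit:
play_rows([
  [[0.17, -0.1, 0, 0, 0, 0], [0.35, -0.18, 0, 0, 0, 0], [0.35, -0.18, 0, 0, 0, 0]],
])

```text
time: 8.55
tool_pos: [490.9, -54.1, 59.2]
tcp_rot: [-180.0, 0.1, 90.0]
ft_force: [-6.6, -3.8, 12.9]
finger_gap: 17.4
grip_force: 21.5
```

```bash
python3 -c "
from h import *
print(needle(),sensors.sense()['tool_pos'],sensors.sense()['ft_force'])"
```

```text
(np.float64(-0.0181), 705, np.float64(48.0), np.float64(138.0)) [490.92333559 -54.05048176  59.22849106] [-6.3291334  -4.41340046 13.37684311]
```

```bash
python3 -c "
from h import *
print(arc(-155,[-149,-143,-137,-130,-130]));print(arc(-130,[-133,-135,-137,-137,-137]))"
```

```text
[[np.float64(-0.42), np.float64(0.22)], [np.float64(-0.81), np.float64(0.49)], [np.float64(-1.17), np.float64(0.79)], [np.float64(-1.56), np.float64(1.19)], [np.float64(-1.56), np.float64(1.19)]]
[[np.float64(0.16), np.float64(-0.18)], [np.float64(0.27), np.float64(-0.29)], [np.float64(0.38), np.float64(-0.4)], [np.float64(0.38), np.float64(-0.4)], [np.float64(0.38), np.float64(-0.4)]]
```

Emit:
play_rows([
  [[-0.42, 0.22, 0, 0, 0, 0], [-0.81, 0.49, 0, 0, 0, 0], [-1.17, 0.79, 0, 0, 0, 0], [-1.56, 1.19, 0, 0, 0, 0], [-1.56, 1.19, 0, 0, 0, 0]],
])

```text
time: 9.1
tool_pos: [504.6, -68.9, 59.3]
tcp_rot: [179.8, 0.0, 89.9]
ft_force: [3.5, 1.0, 6.7]
finger_gap: 17.5
grip_force: 20.8
```

Emit:
play_rows([
  [[0.16, -0.18, 0, 0, 0, 0], [0.27, -0.29, 0, 0, 0, 0], [0.38, -0.4, 0, 0, 0, 0], [0.38, -0.4, 0, 0, 0, 0], [0.38, -0.4, 0, 0, 0, 0]],
])

```text
time: 9.6
tool_pos: [499.8, -65.1, 59.3]
tcp_rot: [179.9, 0.1, 90.0]
ft_force: [0.4, 0.4, 9.7]
finger_gap: 17.2
grip_force: 21.0
```

```bash
python3 -c "
from h import *
print(needle(),sensors.sense()['tool_pos'],sensors.sense()['ft_force'])"
```

```text
(np.float64(0.1539), 759, np.float64(48.0), np.float64(137.0)) [499.84069209 -65.09981744  59.29955809] [-0.19508816 -0.02711712  8.77439655]
```

Emit:
play_rows([
  [[0, 0, 0, 0, 0, 0], [0, 0, 0, 0, 0, 0], [0, 0, 0, 0, 0, 0], [0, 0, 0, 0, 0, 0], [0, 0, 0, 0, 0, 0]],
], jaw=0.7)

```text
time: 10.15
tool_pos: [499.0, -64.6, 58.0]
tcp_rot: [-180.0, -0.0, 90.0]
ft_force: [0.2, 0.8, -0.5]
finger_gap: 59.7
grip_force: 0.0
```

```bash
python3 -c "
from h import *
print(needle(),sensors.sense()['tool_pos'],sensors.sense()['ft_force'],sensors.sense()['finger_gap'])
print(rel([518,-166.5,130]))"
```

```text
(np.float64(0.1537), 757, np.float64(48.0), np.float64(137.0)) [499.08663938 -64.62853934  58.09943058] [-0.76504913  0.38764566 -0.69089955] 59.86292499417845
[-10.19   1.9   -7.19  -0.03  -0.    -0.04]
```

Emit:
play_rows([
  [[0, 0, -3, 0, 0, 0], [0, 0, -7.2, 0, 0, 0], [-4, 0.8, -7.2, 0, 0, 0], [-8, 1.6, -7.2, 0, 0, 0], [-10.2, 1.9, -7.2, 0, 0, 0]],
])

```text
time: 10.7
tool_pos: [519.0, -169.2, 131.1]
tcp_rot: [179.9, 0.1, 89.9]
ft_force: [0.1, 0.2, -0.7]
finger_gap: 59.9
grip_force: 0.0
```

Emit:
play_rows([
  [[0, 0, 2, 0, 0, 0], [0, 0, 5, 0, 0, 0], [0, 0, 7.7, 0, 0, 0], [0, 0, 7.7, 0, 0, 0], [0, 0, 7.7, 0, 0, 0]],
])

```text
time: 11.2
tool_pos: [517.8, -166.4, 53.2]
tcp_rot: [-179.9, -0.0, 90.0]
ft_force: [-0.6, -0.4, 0.5]
finger_gap: 60.1
grip_force: 0.0
```

Emit:
play_rows([
  [[0, 0, 0, 0, 0, 0], [0, 0, 0, 0, 0, 0], [0, 0, 0, 0, 0, 0], [0, 0, 0, 0, 0, 0], [0, 0, 0, 0, 0, 0]],
], jaw=0)

```text
time: 11.7
tool_pos: [519.1, -167.0, 54.9]
tcp_rot: [179.9, 0.1, 90.0]
ft_force: [-1.8, -0.8, 6.0]
finger_gap: 17.3
grip_force: 21.5
```

Emit:
play_rows([
  [[0, 0, 0, 0, 0, 0], [0, 0, 0, 0, 0, 0]],
])

```text
time: 11.9
tool_pos: [519.2, -167.1, 55.0]
tcp_rot: [179.9, 0.1, 90.0]
ft_force: [-2.5, 0.7, 7.5]
finger_gap: 17.4
grip_force: 21.5
```

```bash
python3 -c "
from h import *
st=sensors.sense();print(st['tool_pos'],st['ft_force'],st['finger_gap'],needle())
snap('wrist','w3.png')"
```

```text
[ 519.1571977  -167.05328394   54.96768701] [-2.4778364   0.73478084  7.48887445] 17.375744896046896 (np.float64(0.1539), 761, np.float64(48.0), np.float64(137.0))
```

View pics/w3.png

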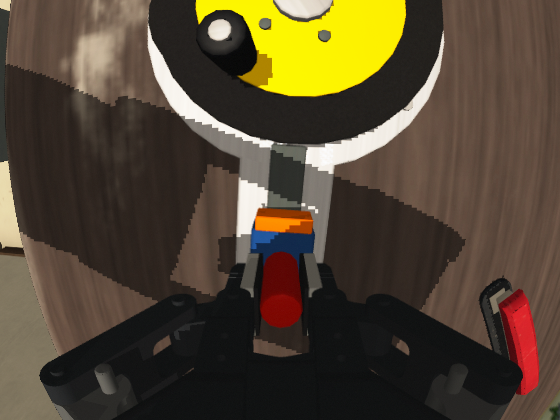

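The red brake knob is held between the pads at (282,300), and the track to the tyre is clear. I'll slide it towards the axis.

Emit:
play_rows([
  [[0.6, 0.04, 0, 0, 0, 0], [1.2, 0.09, 0, 0, 0, 0], [1.8, 0.13, 0, 0, 0, 0], [2.4, 0.17, 0, 0, 0, 0], [2.9, 0.21, 0, 0, 0, 0]],
])

```text
time: 12.5
tool_pos: [521.3, -138.0, 54.9]
tcp_rot: [179.9, 0.1, 90.0]
ft_force: [-1.9, -2.6, 5.9]
finger_gap: 17.3
grip_force: 21.6
```

Emit:
play_rows([
  [[0.1, 0.01, 0, 0, 0, 0], [0.2, 0.01, 0, 0, 0, 0], [0.2, 0.01, 0, 0, 0, 0]],
])

```text
time: 12.8
tool_pos: [521.5, -136.0, 54.9]
tcp_rot: [179.9, 0.1, 90.0]
ft_force: [-1.0, -1.0, 6.8]
finger_gap: 17.3
grip_force: 21.6
```

Emit:
play_rows([
  [[0.1, 0.01, 0, 0, 0, 0], [0.2, 0.01, 0, 0, 0, 0], [0.2, 0.01, 0, 0, 0, 0]],
])

```text
time: 13.1
tool_pos: [521.6, -134.1, 54.9]
tcp_rot: [179.9, 0.1, 90.0]
ft_force: [-1.2, -1.3, 5.4]
finger_gap: 17.3
grip_force: 21.6
```

```bash
python3 -c "
from h import *
st=sensors.sense();print(st['tool_pos'],st['ft_force'],st['finger_gap'],needle())"
```

```text
[ 521.61311626 -134.12367372   54.92518444] [-1.17610807 -1.34911911  5.42920145] 17.271074560616242 (np.float64(0.1539), 759, np.float64(48.0), np.float64(137.0))
```

Emit:
play_rows([
  [[0.1, 0.01, 0, 0, 0, 0], [0.2, 0.01, 0, 0, 0, 0], [0.2, 0.01, 0, 0, 0, 0]],
])

```text
time: 13.45
tool_pos: [521.7, -132.2, 54.9]
tcp_rot: [179.9, 0.1, 90.0]
ft_force: [-1.3, -0.9, 5.5]
finger_gap: 17.3
grip_force: 21.6
```

Emit:
play_rows([
  [[0.1, 0.01, 0, 0, 0, 0], [0.1, 0.01, 0, 0, 0, 0]],
])

```text
time: 13.65
tool_pos: [521.8, -131.2, 54.9]
tcp_rot: [179.9, 0.1, 90.0]
ft_force: [-1.8, -1.5, 6.3]
finger_gap: 17.3
grip_force: 21.6
```

Emit:
play_rows([
  [[0.1, 0.01, 0, 0, 0, 0], [0.1, 0.01, 0, 0, 0, 0]],
])

```text
time: 13.85
tool_pos: [521.9, -130.2, 54.9]
tcp_rot: [179.9, 0.1, 90.0]
ft_force: [-2.1, -1.1, 6.3]
finger_gap: 17.5
grip_force: 21.6
```

```bash
python3 -c "
from h import *
st=sensors.sense();print(st['tool_pos'],st['ft_force'],st['finger_gap'],needle())"
```

```text
[ 521.91394094 -130.16694505   54.9251061 ] [-2.11905106 -1.11633652  6.29436354] 17.493667003481978 (np.float64(0.1546), 760, np.float64(48.0), np.float64(137.0))
```

Emit:
play_rows([
  [[0.1, 0.01, 0, 0, 0, 0], [0.1, 0.01, 0, 0, 0, 0]],
])

```text
time: 14.1
tool_pos: [522.0, -129.4, 54.9]
tcp_rot: [179.9, 0.1, 90.0]
ft_force: [-2.0, -2.9, 6.7]
finger_gap: 17.5
grip_force: 21.6
```

Emit:
play_rows([
  [[0.1, 0.01, 0, 0, 0, 0], [0.1, 0.01, 0, 0, 0, 0]],
])

```text
time: 14.3
tool_pos: [522.0, -129.2, 55.0]
tcp_rot: [179.9, 0.2, 90.0]
ft_force: [-2.3, -7.4, 5.1]
finger_gap: 17.1
grip_force: 21.5
```

Emit:
play_rows([
  [[0.1, 0.01, 0, 0, 0, 0], [0.1, 0.01, 0, 0, 0, 0]],
])

```text
time: 14.5
tool_pos: [522.0, -129.1, 54.9]
tcp_rot: [179.9, 0.3, 89.9]
ft_force: [-3.1, -11.3, 3.5]
finger_gap: 17.4
grip_force: 21.4
```

```bash
python3 -c "
from h import *
st=sensors.sense();print(st['tool_pos'],st['ft_force'],st['finger_gap'],needle())"
```

```text
[ 521.98853014 -129.14512904   54.93427565] [ -3.05560817 -11.26476036   3.48903557] 17.42514786341542 (np.float64(0.1558), 742, np.float64(48.0), np.float64(136.0))
```

The force has risen to 11 N with no further travel, so the shoe is home. Now release and rise.

Emit:
play_rows([
  [[-0.15, -0.01, 0, 0, 0, 0], [-0.15, -0.01, 0, 0, 0, 0], [-0.15, -0.01, 0, 0, 0, 0], [-0.15, -0.01, 0, 0, 0, 0], [-0.15, -0.01, 0, 0, 0, 0]],
], jaw=0.7)

```text
time: 15.05
tool_pos: [520.9, -127.9, 53.1]
tcp_rot: [-180.0, -0.0, 90.0]
ft_force: [-0.2, 0.2, 0.9]
finger_gap: 59.9
grip_force: 0.0
```

Emit:
play_rows([
  [[0, 0, -2, 0, 0, 0], [0, 0, -5, 0, 0, 0], [0, 0, -9, 0, 0, 0], [0, 0, -13, 0, 0, 0], [0, 0, -13, 0, 0, 0]],
])

```text
time: 15.55
tool_pos: [524.7, -129.2, 190.5]
tcp_rot: [179.4, 0.2, 90.0]
ft_force: [0.9, 0.2, 0.4]
finger_gap: 59.8
grip_force: 0.0
```

```bash
python3 -c "
from h import *
st=sensors.sense();print(st['tool_pos'],st['finger_gap'],needle())
snap('wrist','w4.png');snap('side','s4.png')
b=cv2.resize(cv2.imread('pics/s4.png')[140:270,265:350],None,fx=3.2,fy=3.2,interpolation=2)
c=np.zeros((420,800,3),np.uint8);c[:,:500]=cv2.imread('pics/w4.png')[:,:500];c[:416,510:782]=b;cv2.imwrite('pics/c4.png',c)"
```

```text
[ 524.70485612 -129.23276651  190.49776875] 59.79577656702792 (np.float64(0.1552), 747, np.float64(48.0), np.float64(137.0))
```

View pics/c4.png

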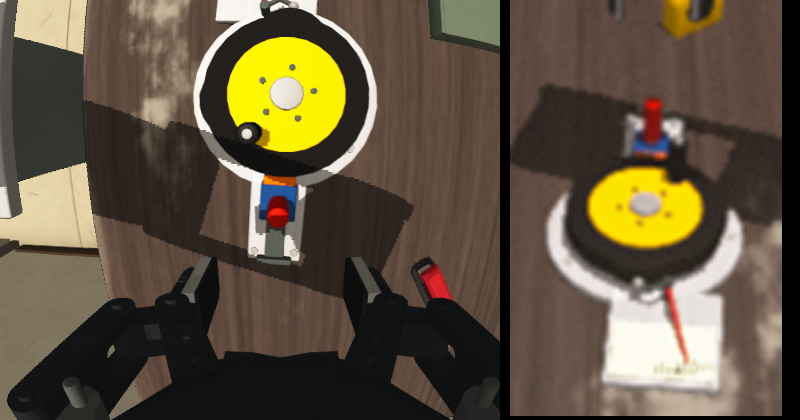

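The shoe is against the tyre at (280,178), the gripper is clear, and the needle reads 0.155 − (−0.085) = 0.24 rad, the same as its peak in the scan. Handing in.

```bash
python3 -c "
from h import *
print(job.hand_in())"
```

```text
the job is handed in; nothing more can be done
None
```

The job is handed in: the wheel is stopped with the high spot under the feeler, the needle is at its scanned peak (0.24 rad in the side view, against the 0.265 given), the brake shoe is home against the tyre, and the gripper is clear.

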